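# Free the jammed griddle hood with a dowel and match the inner heat knob

## Task

The hood over the griddle's heat knobs is latched shut: take the plain wooden dowel from the utensil rest, push it through the round hole in the back panel to press the spring latch behind it until the hood springs wide open, and lay the dowel back in the groove it came from. Then turn the inner (upper) of the two concentric knobs until its pointer lines up with the pointer of the outer knob, without moving the outer knob. Leave the other utensils and the bottles, cups and bowls where they stand, and let go of everything.

Things in the scene. Friction and masses are not known exactly. Their poses are not given: they have to be found in the camera images.
- dowel_center (a point): Plain round light-wood dowel without any head, diameter 16 mm, 170 mm long, 45 g; point at its middle; its x axis runs along the dowel (both ends are alike, it may lie rolled about x by any amount). It starts lying level in one of the three grooves of the rest, its axis 38 mm above the table.
- rest: White plastic utensil rest fixed to the table, base plate 150 (x) x 224 (y) x 8 mm, origin on the table under its centre. Two rails 12 mm thick at its x = -55 and +55 mm, 98 mm free between; each has three U grooves at y = -70, 0, +70 mm, 26 mm wide, floor 30 mm and teeth 42 mm above the table. Utensils lie along its x, centred within 5 mm; which lies in which groove varies.
- hole (a point): Centre of the round release hole, 26 mm wide with a black grommet line, in the outer face of the griddle housing's upright back panel (8 mm thick, 75 mm high, 154 mm wide), 45 mm above the table. Its x axis is level and points straight out of the panel: push along -x. The axis of both knobs lies 144 mm behind this point (x = -144 mm, y = 0 in these axes).
- griddle: Fixed griddle: steel control housing 235 (x) x 166 (y) x 75 mm, hood on top, its back panel at x = +120 mm with the hole at y = 0; black ball-griddle plate 300 x 240 x 70 mm joined to its -y side, x from -190 to +110 mm. Origin on the table under the housing. Axes parallel to the hole's.
- latch (a joint): Spring latch inside the housing, straight behind the hole. Value: how far it is pushed in (m), 0 at rest, hard stop at 0.016. Its flat face (40 x 34 mm) waits 30 mm inside the panel's outer face. About 2 N start it, 6.5 N hold it at 0.013; it lets go of the hood at about 0.010 and springs back when the dowel leaves.
- hood (a joint): Sheet-steel hood 165 x 146 x 70 mm on the housing's deck over both knobs, top 145 mm above the table. Value: opening angle (rad), 0 shut, stop at 1.85. Hinged at the end away from the back panel (225 mm behind the hole). Once unlatched its spring swings it up and over, away from the back panel, in 1 to 2 s and holds it wide open, clear of the knobs.
- inner_top (a point): Middle of the top of the inner knob, on the axis of both knobs, 134 mm above the table. The inner knob is an upright black bar grip 14 mm thick, 42 mm long, 33 mm tall (101 to 134 mm above the table) on a round hub; its longer end (26 mm from the axis, the other 16 mm), with a white line on top, is its pointer. x axis level, along the pointer.
- inner_knob (a joint): Angle of the inner knob's pointer (rad), counter-clockwise seen from above, 0 when it points straight to the back panel (the +x of the hole's axes). It stays where left, light friction (0.03 N m), free from -1.2 to 2.2; starts counter-clockwise of the outer pointer.
- outer_mark (a point): White raised ridge (16 x 6 mm, top 97 mm above the table) on the top rim of the outer knob, a black disc of 72 mm diameter whose flat top is 94 mm above the table; point 30 mm from the knob axis. It is the outer pointer; the x axis points from the knob axis outward through it.
- outer_knob (a joint): Angle of the outer knob's pointer (rad), same zero and sense as the inner knob. Turns as lightly as the inner one, with no drive between them; it must stay as it is.
- brush_center (a point): Bystander on the rest: brush with the same 16 mm shaft and a flat head beyond its +x end (36 mm wide, ends 134 mm from this point); middle of the shaft.
- masher_center (a point): Bystander on the rest: small masher with the same 16 mm shaft and a round 38 mm head on its +x end (ends 116 mm from this point); middle of the shaft.
- sauce: Bystander: amber bottle, 52 mm diameter, 150 mm tall, origin under its centre; stands beside the dowel's way to the hole.
- cup: Bystander: white cup, 68 mm across, 85 mm tall, origin under its centre; stands on the other side of the dowel's way.
- jar: Bystander: glass jar with steel lid, 68 mm diameter, 90 mm tall, origin under its centre.
- bowl: Bystander: steel bowl, 90 mm across, 40 mm tall, origin under its centre.
- can: Bystander: plain metal can, 66 mm diameter, 100 mm tall, origin under its centre.
- dowel: The same dowel as a body; its origin and axes coincide with the dowel's middle point.
- latch_face (a point): Centre of the latch's flat face behind the hole, on the hole's axis; moves with the latch.
Mind the look-alikes: they are no part of the job. Of the things shaped like the dowel, the wooden one is meant.

How it is judged:
By the outcome, as a careful person would: the job done as asked, in the order asked, and still so for the second after the job is handed in, with the robot touching nothing.
It also fails if it takes over 67 s, if anything falls off the work surface, if the arm or the gripper's body presses on something with over 40 N, if the wrist force passes 120 N, or if a joint passes its speed limit or range.

## Robot

A 6-joint arm with a two-finger parallel gripper is mounted at the origin on the work surface. World frame = base frame: x ahead of the robot, y to its left, z up, the work surface at z = 0. Lengths are in mm, angles in rad, forces in N, time in s.
With the tool pointing down it reaches from about 300 to 775 mm from the base axis. Payload 14.6 kg.
Tool frame: the origin (TCP) lies on the centre line of the jaws, within the pads' length; the fingertips stand 11 mm ahead of it and the grasp point (between the pads) lies 8 mm behind it; x points along the fingers, y is the direction in which the jaws open and shut, and the axes are right-handed (so a half turn about x gives the same grasp; the last joint's range is limited). The gripper opens to 94 mm and grips with 3 to 60 N. Pads are 16 mm wide; open, the fingers measure 119 mm over their backs; the gripper's body (75 mm by 177 mm) begins 78 mm behind the grasp point.
Start: joints at [-0.067, 0.3, 1.521, -0, 1.321, -0.067], TCP at [549.99, -0.002, 216.446] pointing down, gripper open.
Joint ranges: [-3.03, 3.03], [-0.79, 2.21], [0.23, 2.52], [-1.04, 4.18], [0, 3.07], [-2.55, 2.55]. Speed limits (rad/s): [2.22, 2.22, 2.57, 3.14, 3.14, 3.14].

## Interface

Orientations are given as [roll, pitch, yaw] about the fixed x, y, z axes, in that order (R = Rz(yaw) Ry(pitch) Rx(roll)).
In Python, from cell import manip gives the robot as it stands.
- The arm moves only by the shell command python3 -m handwheel 'ROWS' [OPENING] [FORCE]. ROWS is JSON, a list of rows, each a list of 2 entries, a list of its own where there are three numbers: the shift along the tool's x, y, z in mm, then the turn about the tool's x in rad. In form: [[[x, y, z], spin], ...]. A call has exactly 10 rows; each row shifts and turns the commanded pose from where the row before left it, along the tool's axes as they then stand; what a row does not reach is not made up. A row lasts 1/8 s, in which the tool goes at most 62.5 mm and 10.7 degrees, less where a joint would pass 70% of its speed; a pose out of reach is approached as far as the arm can. A call with a gripper value outside its range is refused whole. OPENING is the closure in counts, from 0 (fully open) to 255 (shut), set as the call begins (- or left out, the last holds). The fingers move at their own pace and stop on an object; FORCE is the grip in N (left out, the last holds). Time passes only in rows, so rows that do not move let the fingers close, or fill a call up. It gives the time, the measured TCP pose, the force and the opening at its end, in the units of the state.
- manip.read_state(): the state, without advancing time (a new reading comes with each control period).
- manip.camera(name): name is "scene" or "side" or "wrist"; returns a dict with "pixels" (400x640x3 uint8, red, green, blue), "z_map" (400x640 float32, mm along the optical axis (not along the pixel's ray), 0 where there is no reading), "mtx" (3x3 intrinsics, pixels), "xyz" and "orientation" of the camera in the world. Camera axes: x right, y up, looking along -z (the intrinsics and any distortion apply to the point x, -y, -z); pixel columns grow to the right and rows downward; lengths in mm; the calibration is good to about 2 mm. A picture is of the moment at which its call begins.
- manip.sign_off(): hands the job in, once; it reports no verdict.
Trained networks look in the newest picture that a camera, given by its name, has taken for a name from the list of things; names that differ only in an ending like _2 or _b are one class to them, and where a whole thing is asked for, a point or a joint stands for the part that bears it (a point fixed in the world has none). Each returns a list of dicts, best first, with "confidence" (0 to 1); they miss things now and then, are a little off and sometimes report something else, mostly with a low value. They report only what shows in the picture. A call takes as long as a camera call. They do not tell look-alikes from the thing itself.
- manip.cut_out(target, camera): "region" (400x640 bool, what is visible of it) and "centre" ([column, row] in pixels, amid what is visible of it).
The state is a dict: "clock": time; "joints": joint angles; "qd": joint speeds; "effort": joint torques, N m; "eef_pos": TCP position; "eef_rot": TCP orientation; "wrist_force": force on the tool from outside, world axes, zero at the start; "moment": the same for the moment, N m; "finger_gap": finger opening in mm.
Only numpy, scipy, OpenCV 4.12 (cv2) and the standard library are available. Lean on these libraries where they do the work, as an engineer would, in place of code of your own. Each camera call takes 0.05 s, during which the arm holds its last target. There are 200 camera calls.

## Working session

There is one attempt and no reset: what is moved stays moved. The work goes in short steps, Python scripts to look and compute and a shell command to move; the robot and the scene stay as the last step left them, time stands still between calls to the robot, and variables do not carry over. Pictures are saved under pics/ and viewed, about 8 in all and at most 12, crops included, and the job is handed in when it is done.

```bash
ls; mkdir -p pics; cat > h.py <<'E'
import numpy as np, cv2
from cell import manip
from scipy.spatial.transform import Rotation as R
def cam(n):
    c=manip.camera(n); c['R']=R.from_euler('xyz',c['orientation']).as_matrix(); return c
def pts(c,mask=None):
    z=c['z_map']; m=(z>0) if mask is None else (mask&(z>0))
    v,u=np.nonzero(m); d=z[v,u]; K=c['mtx']
    p=np.c_[(u-K[0,2])/K[0,0]*d,-(v-K[1,2])/K[1,1]*d,-d]
    return p@c['R'].T+np.array(c['xyz'])
def proj(c,P):
    p=(np.atleast_2d(P)-np.array(c['xyz']))@c['R']; K=c['mtx']
    return np.c_[K[0,0]*p[:,0]/-p[:,2]+K[0,2],K[1,1]*-p[:,1]/-p[:,2]+K[1,2]]
def save(c,n,box=None,s=1):
    im=c['pixels'][:,:,::-1]
    if box: im=im[box[1]:box[3],box[0]:box[2]]
    cv2.imwrite('pics/'+n,cv2.resize(im,None,fx=s,fy=s,interpolation=cv2.INTER_CUBIC))
E
python3 - <<'E'
from h import *
print(manip.read_state())
a=cam('scene');b=cam('side')
print(a['xyz'],a['orientation'],a['mtx']);print(b['xyz'],b['orientation'])
cv2.imwrite('pics/a.png',cv2.resize(np.vstack([a['pixels'],b['pixels']])[:,:,::-1],(480,600)))
save(a,'scene.png');save(b,'side.png')
for n in ['dowel','rest','griddle','hole','hood','brush_center','masher_center','sauce','cup','jar','bowl','can']:
  for c,cn in ((a,'scene'),(b,'side')):
    for r in manip.cut_out(n,cn)[:3]:
        P=pts(c,r['region'])
        print(n,cn,round(r['confidence'],2),np.round(r['centre']),r['region'].sum(),np.round(np.median(P,0)) if len(P) else '',np.round(np.percentile(P,[3,97],axis=0)).tolist() if len(P) else '')
E
```

```text
pics
{'clock': 0.0, 'joints': array([-6.66045394e-02,  3.00476227e-01,  1.52157700e+00,  2.05214734e-05,
        1.32072361e+00, -6.65670562e-02]), 'qd': array([-0.00050366,  0.00075834,  0.00050997, -0.00246428, -0.00155445,
        0.00019757]), 'effort': array([-1.53750298e-03, -5.31805658e+01, -3.52735734e+01,  7.07558286e-02,
        2.43994006e-02, -4.79655944e-05]), 'eef_pos': array([5.49745425e+02, 1.67247325e-02, 2.15885245e+02]), 'eef_rot': array([-1.65414726,  1.56961197,  3.05819915]), 'wrist_force': array([-0.37864608,  0.48798501, -0.75365096]), 'moment': array([-0.00064689, -0.03714025, -0.00946312]), 'finger_gap': 94.16947787488249}
[1243.53450324  489.94944678  866.47101355] [0.85326476 0.01307231 2.0747798 ] [[404.59108173   0.         330.59964784]
 [  0.         404.59108173 201.00999901]
 [  0.           0.           1.        ]]
[ 197.84394449  839.60188023 1023.80848138] [ 7.34258777e-01 -2.03594173e-03 -2.77332716e+00]
dowel scene 0.8 [394. 242.] 296 [484. 261.  43.] [[406.0, 228.0, 12.0], [557.0, 296.0, 47.0]]
dowel scene 0.69 [465. 216.] 228 [256. 412.  13.]
[... 2418 characters left out ...]
-48.  58.] [[698.0, -90.0, 2.0], [763.0, -26.0, 86.0]]
jar scene 0.66 [279. 295.] 1025 [797.  89.  67.] [[760.0, 53.0, 4.0], [815.0, 110.0, 91.0]]
jar scene 0.64 [371. 259.] 410 [581. 224.  43.] [[446.0, 169.0, 37.0], [632.0, 254.0, 47.0]]
jar scene 0.5 [358. 327.] 1082 [761. 292.  20.] [[733.0, 258.0, 3.0], [811.0, 333.0, 40.0]]
jar side 0.72 [222. 188.] 735 [772.  93.  64.] [[751.0, 33.0, 2.0], [854.0, 110.0, 93.0]]
bowl side 0.95 [184. 250.] 740 [785. 285.  22.] [[735.0, 256.0, 4.0], [813.0, 334.0, 42.0]]
can scene 0.88 [472. 280.] 534 [558. 490.  99.] [[524.0, 465.0, 54.0], [581.0, 522.0, 102.0]]
can side 0.94 [221. 341.] 1174 [541. 505.  92.] [[520.0, 468.0, 6.0], [577.0, 526.0, 103.0]]
```

```bash
python3 - <<'E'
import cv2
for n in ('scene','side'):
    im=cv2.imread(f'pics/{n}.png'); cv2.imwrite(f'pics/{n}2.png',cv2.resize(im,(800,500)))
E
```

```text
(no output)
```

View pics/scene.png

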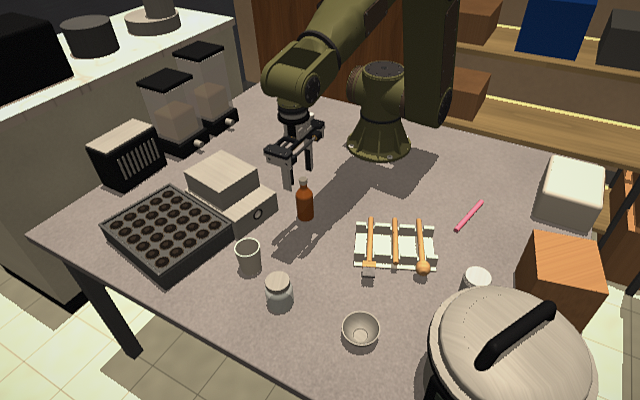

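View pics/side.png

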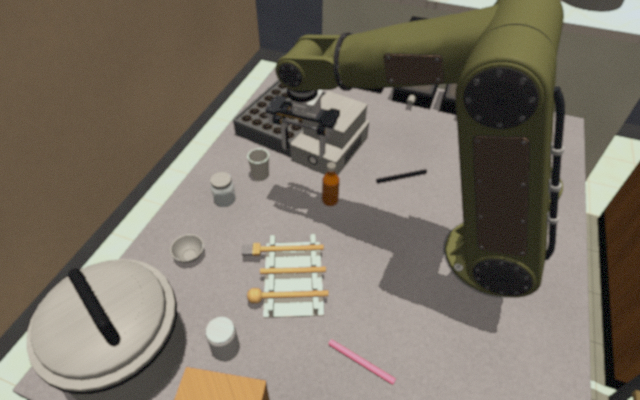

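The scene picture shows the rest at about (395,245) with three wooden utensils: brush on the left (head at (368,270)), masher on the right (head at (422,267)) and a headless rod in the middle (395,241). The rods at (469,215) (pink, on the table) and side (402,177) (black, on the table) don't fit. The plain wooden one in the middle groove does. The hole is at about (258,214), with the sauce bottle at (304,200) and the cup at (248,257).

```bash
python3 - <<'E'
from h import *
a=cam('scene'); b=cam('side')
save(a,'crop1.png',(210,170,450,290),3.3)
for c,cn in ((a,'scene'),(b,'side')):
    # dowel
    r=[x for x in manip.cut_out('dowel',cn)]
    for x in r:
        P=pts(c,x['region']); m=np.median(P,0)
        if abs(m[0]-484)<25 and abs(m[1]-260)<20:
            Q=P[(P[:,2]>36)&(P[:,2]<52)]; mu=Q[:,:2].mean(0); v=np.linalg.svd(Q[:,:2]-mu)[2][0]; v*=np.sign(v[0]); t=(Q[:,:2]-mu)@v
            print(cn,'dowel',mu,np.arctan2(v[1],v[0]),np.percentile(t,[1,99]), 'mid',mu+v*np.mean(np.percentile(t,[1,99])),np.median(Q[:,2]))
    P=pts(c,manip.cut_out('rest',cn)[0]['region']); Q=P[P[:,2]<46]; print(cn,'rest',cv2.minAreaRect(Q[:,:2].astype(np.float32)))
    P=pts(c,manip.cut_out('hood',cn)[0]['region']); Q=P[abs(P[:,2]-145)<6]; print(cn,'hood top',cv2.minAreaRect(Q[:,:2].astype(np.float32)),len(Q))
# panel plane in scene
z=a['z_map']; 
for c,(u0,v0,u1,v1) in ((a,(240,202,274,226)),(b,(296,150,326,165))):
    m=np.zeros((400,640),bool); m[v0:v1,u0:u1]=1
    P=pts(c,m); P=P[(P[:,2]>12)&(P[:,2]<68)]
    for k in range(6):
        mu=P.mean(0); n=np.linalg.svd(P-mu)[2][2]; d=(P-mu)@n; P=P[abs(d)<max(2*d.std(),1.5)]
    print('panel',mu,n*np.sign(n[1]),d.std(),len(P))
E
```

```text
scene dowel [496.68957768 267.2672991 ] 0.40586476867796795 [-94.14548267  66.34478371] mid [483.91847427 261.77925452] 44.07262192358962
scene rest ((474.99273681640625, 259.3661193847656), (200.44723510742188, 226.16958618164062), 21.505393981933594)
scene hood top ((555.4264526367188, -279.27484130859375), (172.16294860839844, 149.82424926757812), 80.33444213867188) 1687
side dowel [479.10520572 262.03185891] 0.41004528230449655 [-82.85636816  82.00133996] mid [478.71313135 261.86143005] 44.12765718987123
side rest ((483.3818359375, 254.06912231445312), (153.53990173339844, 240.7478790283203), 23.182270050048828)
side hood top ((555.9491577148438, -280.9588928222656), (174.2031707763672, 148.12969970703125), 80.6220703125) 927
panel [ 576.63314088 -139.45322109   41.71994809] [0.16651759 0.98603433 0.00286256] 1.1249090980896976 337
panel [ 592.76048718 -142.73645504   44.60383066] [ 0.17021899  0.9853765  -0.00765813] 1.3514108787346073 230
```

View pics/crop1.png

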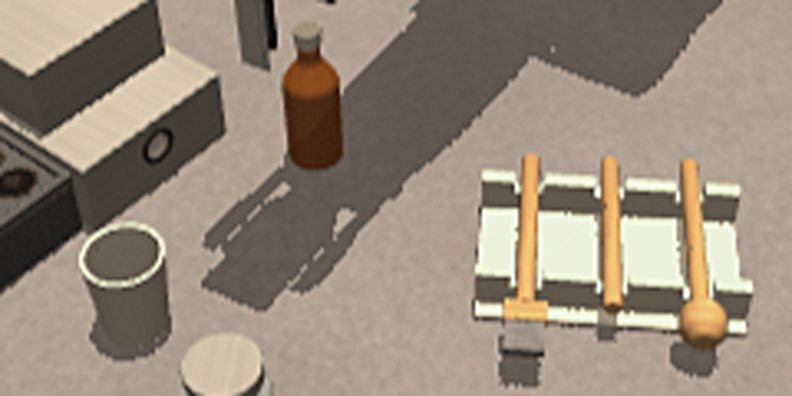

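Crop: the middle rod (crop (612,230)) is plain with no head, between the brush (530,240) and the masher (700,260), so it is the dowel. The hole sits at crop (158,146), i.e. full-frame (257.9,214.2).

```bash
python3 - <<'E'
from h import *
a=cam('scene');b=cam('side')
def ray(c,u,v):
    K=c['mtx']; d=c['R']@np.array([(u-K[0,2])/K[0,0],-(v-K[1,2])/K[1,1],-1]); return np.array(c['xyz']),d
n=np.array([.168,.986,0]); n/=np.linalg.norm(n); p0=np.array([585,-141.2,43])
o,d=ray(a,257.9,214.2); print('hole',o+d*((p0-o)@n)/(d@n), 'at z45',o+d*(45-o[2])/d[2], 'yaw',np.arctan2(n[1],n[0]))
s=manip.read_state(); M=R.from_euler('xyz',s['eef_rot']).as_matrix(); print(np.round(M,3))
# shapes: sauce,cup circles
for nme,r in (('sauce',26),('cup',34),('jar',34)):
  for c,cn in ((a,'scene'),(b,'side')):
    q=manip.cut_out(nme,cn)
    if q:
        P=pts(c,q[0]['region']); P=P[P[:,2]>10][:,:2]
        from scipy.optimize import least_squares
        f=least_squares(lambda x:np.hypot(*(P-x).T)-r,P.mean(0)-20*np.array(c['xyz'])[:2]/1500,loss='soft_l1'); print(nme,cn,np.round(f.x,1))
w=cam('wrist'); print(w['xyz'],np.round(w['R'],2),w['mtx'])
E
```

```text
hole [ 575.9555239  -139.65895336   41.35266517] at z45 [ 578.9064752  -136.87584637   45.        ] yaw 1.4020316230633987
[[-0.  1.  0.]
 [-0.  0. -1.]
 [-1. -0.  0.]]
sauce scene [479.2 -35.2]
sauce side [483.9 -37.3]
cup scene [725.1 -56.7]
jar scene [780.   75.5]
jar side [785.3  74.3]
[549.0521796   74.05785754 385.55881998] [[ 1.   -0.    0.  ]
 [ 0.    0.97  0.26]
 [-0.   -0.26  0.97]] [[318.94603621   0.         320.6597355 ]
 [  0.         318.94603621 199.67443407]
 [  0.           0.           1.        ]]
```

```bash
python3 -m handwheel '[[[4,-14,-52.4],0],[[8,-14,-52.4],0],[[8,-14,-52.4],0],[[8,-14,-52.4],0],[[8,-14,-52.4],0],[[8,0,0],0.18],[[8,0,0],0.18],[[8,0,0],0.18],[[8,0,0],0.18],[[8,0,0],0.18]]' 120 25; python3 -m handwheel '[[[0,0,0],0.132],[[0,0,0],0.132],[[0,0,0],0],[[0,0,0],0],[[0,0,0],0],[[0,0,0],0],[[0,0,0],0],[[0,0,0],0],[[0,0,0],0],[[0,0,0],0]]'
python3 - <<'E'
from h import *
s=manip.read_state(); M=R.from_euler('xyz',s['eef_rot']).as_matrix(); print(s['clock'],s['eef_pos'],np.round(M,3),s['joints'])
w=cam('wrist'); save(w,'w1.png')
for r in manip.cut_out('dowel','wrist')[:4]:
    P=pts(w,r['region']); Q=P[(P[:,2]>34)&(P[:,2]<52)]
    print(r['confidence'],r['centre'],r['region'].sum(),len(Q))
    if len(Q)>50:
        mu=Q[:,:2].mean(0); v=np.linalg.svd(Q[:,:2]-mu)[2][0]; v*=np.sign(v[0]); t=(Q[:,:2]-mu)@v
        print(mu+v*np.mean(np.percentile(t,[.5,99.5])),np.arctan2(v[1],v[0]),np.percentile(t,[.5,99.5]),np.percentile(Q[:,2],90))
E
```

```text
clock: 3.4
eef_pos: [480.0, 262.0, 140.2]
eef_rot: [3.122, 1.571, 0.645]
wrist_force: [-0.5, 0.2, 0.3]
finger_gap: 49.6
clock: 4.65
eef_pos: [480.0, 262.0, 140.4]
eef_rot: [-1.066, 1.571, 2.482]
wrist_force: [0.2, -0.1, 0.0]
finger_gap: 49.8
4.65 [479.99386396 262.01288688 140.42599529] [[-0.     0.396 -0.918]
 [ 0.    -0.918 -0.396]
 [-1.    -0.     0.   ]] [4.32674615e-01 3.66935906e-01 1.61693962e+00 2.57084942e-05
 1.15772934e+00 1.59660738e+00]
0.85 [322.6, 193.3] 3497 3441
[477.59226379 259.63451521] 0.40701762685989945 [-90.68125485  76.45139851] 46.93838353012268
0.76 [90.0, 356.9] 458 0
```

View pics/w1.png

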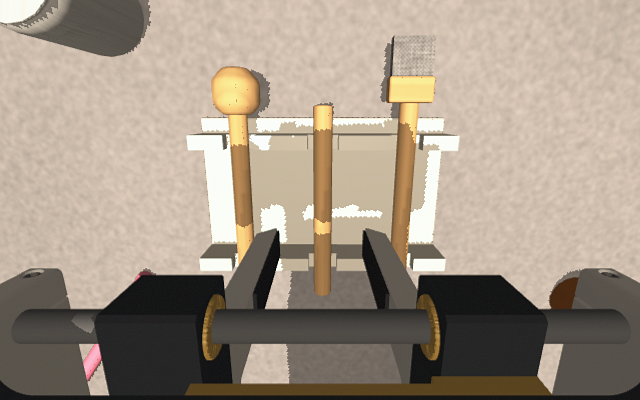

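Wrist picture: the dowel is centred between the fingers (ends at (323,105) and (322,295)), with the masher on the left and the brush on the right. I'm shifting about 1 mm and 3 mm, then descending and gripping.

```bash
python3 -m handwheel '[[[0,1,3],0],[[25,0,0],0],[[30,0,0],0],[[25,0,0],0],[[16,0,0],0],[[10,0,0],0],[[0,0,0],0],[[0,0,0],0],[[0,0,0],0],[[0,0,0],0]]'; python3 -m handwheel '[[[0,0,0],0],[[0,0,0],0],[[0,0,0],0],[[0,0,0],0],[[0,0,0],0],[[0,0,0],0],[[0,0,0],0],[[-15,0,0],0],[[-25,0,0],0],[[-25,0,0],0]]' 255 30
```

```text
clock: 6.0
eef_pos: [477.8, 260.0, 34.8]
eef_rot: [-3.085, 1.57, 0.464]
wrist_force: [-0.6, -0.3, 0.3]
finger_gap: 49.7
clock: 7.25
eef_pos: [477.7, 259.9, 101.2]
eef_rot: [-3.116, 1.57, 0.432]
wrist_force: [-0.6, 1.0, -1.2]
finger_gap: 15.2
```

```bash
python3 -m handwheel '[[[-45,0,0],0],[[-45,0,0],0],[[0,50.3,-0.4],0],[[0,50.3,-0.4],0],[[0,50.3,-0.4],0],[[0,50.3,-0.4],0],[[0,50.3,-0.4],0],[[0,50.3,-0.4],0],[[0,0,0],-0.18],[[0,0,0],-0.18]]'; python3 -m handwheel '[[[0,0,0],-0.16],[[0,0,0],-0.16],[[0,0,0],-0.16],[[0,0,0],-0.155],[[0,0,0],0],[[0,0,0],0],[[0,0,0],0],[[0,0,0],0],[[0,0,0],0],[[0,0,0],0]]'
python3 - <<'E'
from h import *
s=manip.read_state(); M=R.from_euler('xyz',s['eef_rot']).as_matrix(); print(s['clock'],s['eef_pos'],np.round(M,3))
w=cam('wrist'); save(w,'w2.png')
print(np.round(proj(w,[[578.5,-139.5,45]]),1))
for r in manip.cut_out('dowel','wrist')[:4]:
    P=pts(w,r['region']); Q=P[P[:,2]>150]
    print(r['confidence'],r['centre'],r['region'].sum(),len(Q))
    if len(Q)>50:
        mu=Q.mean(0); v=np.linalg.svd(Q-mu)[2][0]; v*=-np.sign(v[1]); t=(Q-mu)@v
        print(mu,v,np.arctan2(v[1],v[0]),np.percentile(t,[.5,99.5]), 'tip',mu+v*np.percentile(t,99.5))
a=cam('scene')
for q in manip.cut_out('sauce','scene')[:1]:
    P=pts(a,q['region']); 
    for z0 in range(90,155,8):
        Q=P[abs(P[:,2]-z0)<4]; print(z0,len(Q),np.round(Q.min(0)) if len(Q) else '',np.round(Q.max(0)) if len(Q) else '')
E
```

```text
clock: 8.5
eef_pos: [599.3, -17.0, 190.3]
eef_rot: [2.378, 1.57, 0.008]
wrist_force: [-0.2, 0.7, -0.4]
finger_gap: 14.9
clock: 9.75
eef_pos: [599.2, -16.3, 189.4]
eef_rot: [-1.555, 1.571, 2.988]
wrist_force: [-0.8, 0.1, -0.4]
finger_gap: 15.3
9.75 [599.22314696 -16.30094621 189.41115712] [[-0.     0.986 -0.168]
 [ 0.    -0.168 -0.986]
 [-1.    -0.     0.   ]]
[[321.7 300.3]]
0.89 [116.2, 369.2] 782 0
0.82 [319.0, 209.7] 7401 7359
[601.48539117   2.20244371 200.01026022] [-0.16900569 -0.98561454  0.00102428] -1.7406171778081407 [-65.63681235 100.27651648] tip [584.5380892  -96.63154925 200.11297187]
0.46 [512.3, 55.3] 8592 0
90 18 [476. -27.  87.] [501.  -8.  94.]
98 51 [469. -47.  94.] [504. -10. 101.]
106 44 [470. -48. 102.] [502. -14. 109.]
114 27 [477. -44. 110.] [496. -20. 118.]
122 14 [481. -40. 119.] [492. -24. 126.]
130 12 [482. -37. 126.] [492. -22. 133.]
138 18 [481. -40. 134.] [496. -21. 142.]
146 32 [471. -42. 142.] [493. -22. 149.]
154 10 [478. -41. 150.] [491. -21. 151.]
```

View pics/w2.png

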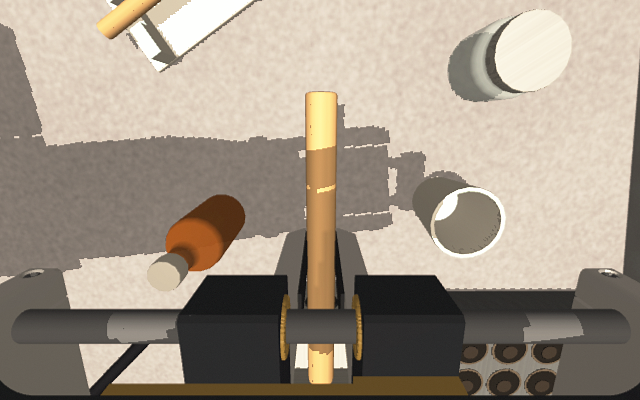

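Wrist picture: the dowel hangs straight at column 321, with the bottle at (205,235) and the cup at (467,222), both clear of it. The panel is hidden behind the gripper. I'll descend to hole height 40 mm in front of the panel and judge the alignment from the fixed cameras.

```bash
python3 -m handwheel '[[[20,0,0],0],[[35,0,0],0],[[35,0,0],0],[[30,0,0],0],[[18,0,0],0],[[10,0,0],0],[[0,0,0],0],[[0,0,15],0],[[0,0,7],0],[[0,0,0],0]]'
python3 - <<'E'
from h import *
s=manip.read_state(); print(s['clock'],s['eef_pos'],s['wrist_force'])
a=cam('scene'); b=cam('side')
x=cv2.resize(a['pixels'][185:255,215:315],(800,560),interpolation=cv2.INTER_CUBIC); cv2.imwrite('pics/s3.png',x[:,:,::-1])
x=cv2.resize(b['pixels'][120:200,270:370],(800,640),interpolation=cv2.INTER_CUBIC); cv2.imwrite('pics/s3b.png',x[:590,:,::-1])
for c,cn in ((a,'scene'),(b,'side')):
  for r in manip.cut_out('dowel','scene' if c is a else 'side')[:5]:
    P=pts(c,r['region']); m=np.median(P,0)
    if np.hypot(m[0]-597,m[1]+50)<70:
        Q=P; mu=np.median(Q,0); print(cn,r['confidence'],r['centre'],r['region'].sum(),np.round(mu,1))
        v,u=np.nonzero(r['region']); print(u.min(),u.max(),v.min(),v.max())
  n=np.array([.168,.986,0]); o=np.array([*s['eef_pos'][:2],45])
  print(cn,'proj axis at 0,40,60,85,110',np.round(proj(c,o-np.outer([0,40,60,85,103],n)),1).tolist(),'hole',np.round(proj(c,[578.5,-139.5,45]),1))
E
```

```text
clock: 11.2
eef_pos: [595.6, -38.9, 41.9]
eef_rot: [1.526, 1.57, -0.215]
wrist_force: [0.9, 0.3, -0.8]
finger_gap: 15.1
11.2 [595.60529984 -38.89417666  41.91016031] [ 0.85316591  0.33105383 -0.80926952]
scene 0.55 [293.5, 236.4] 127 [607.5  12.6  50. ]
271 305 223 244
scene proj axis at 0,40,60,85,110 [[282.0, 228.7], [272.1, 222.7], [267.2, 219.8], [261.3, 216.2], [257.1, 213.7]] hole [[257.3 213.8]]
side 0.64 [286.0, 188.1] 136 [603.4   6.4  51.3]
278 295 178 198
side proj axis at 0,40,60,85,110 [[295.3, 179.5], [302.2, 171.5], [305.6, 167.7], [309.7, 162.9], [312.6, 159.6]] hole [[312.5 159.8]]
```

View pics/s3.png

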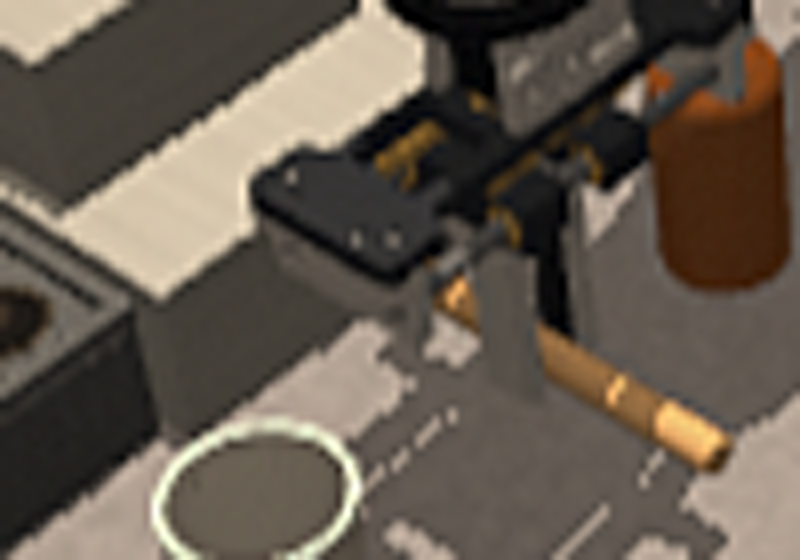

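Picture: the dowel's rear part is visible (end at about (304,242)), but its tip and the hole are behind the gripper. I'll fit its centreline by colour in both cameras and extend it to the hole, using the hole's pixels from the first pictures.

```bash
python3 - <<'E'
from h import *
n=np.array([.168,.986,0]); e=np.array([.986,-.168,0])
h0=np.array([578.5,-139.5,45])
for cn in ('scene','side'):
    c=cam(cn); im0=cv2.imread(f'pics/{cn}.png').astype(int)
    p=proj(c,h0)[0]; g=im0.mean(2); u0,v0=np.round(p).astype(int)
    W=g[v0-8:v0+9,u0-9:u0+10]; print(cn,'pred',np.round(p,1)); print(W.astype(int))
    px=c['pixels'].astype(int); o=(px[:,:,0]-px[:,:,2]>45)&(px[:,:,0]-px[:,:,1]>18)&(px[:,:,1]-px[:,:,2]>15)
    q=np.array([proj(c,h0+n*t)[0] for t in (0,15,60,185)])
    d=(q[3]-q[0])/np.linalg.norm(q[3]-q[0]); v,u=np.nonzero(o); r=np.c_[u,v]-q[0]
    t=r@d; s=r@np.array([-d[1],d[0]]); k=(abs(s)<7)&(t>5)&(t<np.linalg.norm(q[3]-q[0])+3)
    tt,ss=t[k],s[k]
    bins=[(round(float(x),0),round(float(ss[(tt>=x)&(tt<x+4)].mean()),2),int(((tt>=x)&(tt<x+4)).sum())) for x in np.arange(0,70,4) if ((tt>=x)&(tt<x+4)).sum()]
    print(bins,'line at hole',np.polyfit(tt,ss,1),'1mm up ->',(proj(c,h0+[0,0,1])[0]-q[0])@np.array([-d[1],d[0]]),'1mm e->',(proj(c,h0+e)[0]-q[0])@np.array([-d[1],d[0]]))
E
```

```text
scene pred [257.3 213.8]
[[193 194 195 197 198 202 209 178 159 107  54  55  59  61  61  60  62  61
   62]
 [195 196 194 195 198 207 184 107  51  51  58  62  63  62  62  62  61  60
   62]
 [195 196 198 202 208 181 108  55  56  50  57  49  51  57  63  61  59  62
   64]
 [197 199 205 177 160 105  54  58  53  31  32  20  20  35  63  62  63  62
   62]
 [202 208 181 104  51  52  57  58  33  34  65  50  21   3  52  65  63  62
   61]
 [193 170 106  53  55  59  56  40  33  72  97  79  62  13  32  64  62  60
   62]
 [132  79  52  55  60  62  48  20  72  95  95  92  77  16  39  63  63  62
   63]
 [ 52  53  57  59  63  59  30  50  95  91  98 103  77  17  46  63  63  63
   63]
 [ 54  60  60  61  65  44  17  84  93  92 107 111  63  21  54  64  63  63
   61]
 [ 59  61  61  63  64  26  23  94  97 107 115  95  30  32  63  64  62  62
   61]
 [ 61  60  61  61  65  25  20 101 109 118  99  47  20  54  64  62  62  61
   62]
 [ 61  60  60  60  65  32  14  79  91  92  50  21  50  64  63  62  61  61
   60]
 [ 61  60  61  61  65  53  11  11  38  21  18  48  65  64  61  62  60  59
   53]
 [ 61  61  60  62  63 
[... 1598 characters left out ...]
66]
 [ 75  69  72  67  71  71  68  69  64  61  54  55  54  61  65  69  70  74
   70]
 [ 99  87  79  74  75  68  67  69  68  68  67  60  60  69  66  73  72  70
   70]
 [135 121 103  96  86  75  74  68  74  71  71  70  73  74  72  73  71  68
   74]
 [156 148 138 131 116  98  86  73  70  72  70  71  72  69  72  69  65  70
   73]
 [160 161 160 154 145 126 111  93  82  78  73  68  72  70  72  70  71  70
   74]]
[(4.0, 1.7, 4), (8.0, 1.73, 8), (12.0, -0.02, 12), (16.0, -0.18, 1), (24.0, 1.29, 11), (28.0, 0.64, 20), (32.0, 0.42, 20), (36.0, 0.45, 18), (40.0, 0.49, 24), (44.0, 0.74, 24), (48.0, 0.68, 12)] line at hole [-0.01001973  0.99855849] 1mm up -> 0.1525311124502939 1mm e-> 0.27647996586500906
```

Both cameras confirm the hole at (578.5,-139.5,45). The dowel line is within 0.3 mm sideways and at most 1–3 mm high, so I'll lower it 1 mm and insert carefully.

```bash
python3 -m handwheel '[[[1.2,0,0],0],[[0,0,4],0],[[0,0,5],0],[[0,0,5],0],[[0,0,5],0],[[0,0,5],0],[[0,0,5],0],[[0,0,5],0],[[0,0,4],0],[[0,0,0],0]]' - 40
python3 - <<'E'
from h import *
s=manip.read_state(); p=s['eef_pos']-np.array([578.5,-139.5,0]); print('centre out',p@[.168,.986,0],'e',p@[.986,-.168,0],s['wrist_force'],s['moment'])
E
```

```text
clock: 12.75
eef_pos: [589.1, -75.7, 40.3]
eef_rot: [1.468, 1.571, -0.272]
wrist_force: [0.8, 0.8, -0.2]
finger_gap: 15.0
centre out 64.6537083977038 e -0.2308714283501398 [ 0.78020924  0.79753354 -0.21565285] [-0.02577756  0.02094128  0.0703159 ]
```

```bash
python3 -m handwheel '[[[0,0,5],0],[[0,0,4],0],[[0,0,4],0],[[0,0,4],0],[[0,0,3],0],[[0,0,2],0],[[0,0,1],0],[[0,0,0],0],[[0,0,0],0],[[0,0,0],0]]'
python3 - <<'E'
from h import *
s=manip.read_state(); p=s['eef_pos']-np.array([578.5,-139.5,0]); print('centre out',p@[.168,.986,0],'e',p@[.986,-.168,0],s['wrist_force']@[.168,.986,0],s['finger_gap'])
a=cam('scene')
for q in manip.cut_out('hood','scene')[:2]:
    P=pts(a,q['region']); print(q['confidence'],q['centre'],np.percentile(P,[3,97],axis=0).round())
E
```

```text
clock: 14.0
eef_pos: [585.4, -97.6, 40.2]
eef_rot: [-3.11, 1.57, 1.434]
wrist_force: [0.9, 4.6, -1.0]
finger_gap: 15.0
centre out 42.41946641651284 e -0.2763664577953387 4.635544888760141 15.03414560954154
0.6 [206.7, 162.7] [[ 476. -391.   76.]
 [ 627. -254.  238.]]
```

The hood is opening. Retracting along the hole axis, lifting and returning.

```bash
python3 -m handwheel '[[[0,0,-8],0],[[0,0,-15],0],[[0,0,-20],0],[[0,0,-20],0],[[0,0,-20],0],[[-15,0,0],0],[[-40,0,0],0],[[-45,0,0],0],[[-49.2,0,0],0],[[0,0,0],0]]'; python3 -m handwheel '[[[0,0,0],0.16],[[0,0,0],0.17],[[0,0,0],0.17],[[0,0,0],0.17],[[0,0,0],0.17],[[0,0,0],0.155],[[0,0,0],0],[[0,0,0],0],[[0,0,0],0],[[0,0,0],0]]'
python3 - <<'E'
from h import *
s=manip.read_state(); M=R.from_euler('xyz',s['eef_rot']).as_matrix(); print(s['clock'],s['eef_pos'],np.round(M,3))
w=cam('wrist')
for r in manip.cut_out('dowel','wrist')[:4]:
    P=pts(w,r['region']); Q=P[P[:,2]>150]
    if len(Q)>50:
        mu=Q.mean(0); v=np.linalg.svd(Q-mu)[2][0]; v*=np.sign(v[0]); t=(Q-mu)@v; L=np.percentile(t,[.5,99.5])
        print('ends rel TCP along tool z', ((mu+np.outer(L,v))-s['eef_pos'])@M, np.arctan2(v[1],v[0]),v[2])
a=cam('scene'); save(a,'s4.png')
for q in manip.cut_out('hood','scene')[:2]:
    P=pts(a,q['region']); print(q['confidence'],q['centre'],np.percentile(P,[3,97],axis=0).round())
E
```

```text
clock: 15.35
eef_pos: [600.6, -16.9, 194.6]
eef_rot: [1.633, 1.563, -0.107]
wrist_force: [0.9, -0.3, -1.3]
finger_gap: 15.2
clock: 16.6
eef_pos: [599.2, -16.3, 189.4]
eef_rot: [0.098, 1.571, -2.636]
wrist_force: [0.9, -0.9, -1.2]
finger_gap: 14.7
16.6 [599.21754078 -16.33675639 189.41789169] [[-0.     0.397 -0.918]
 [-0.    -0.918 -0.397]
 [-1.     0.     0.   ]]
ends rel TCP along tool z [[-10.5695225   -0.15185042  82.43337901]
 [-10.5238834   -0.09704702 -83.79076576]] 0.40748916648430356 -0.0003689041554667406
0.88 [193.5, 154.4] [[ 459. -468.   62.]
 [ 608. -364.  229.]]
```

View pics/s4.png

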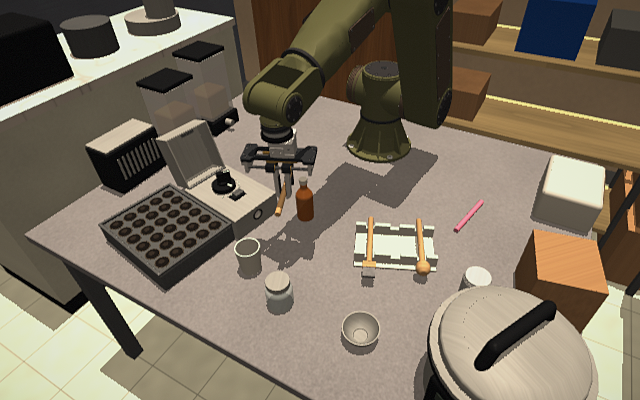

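The picture shows the hood standing wide open, with the knob at (223,181). The dowel is still centred in the jaws (ends ±83 mm), and its groove between brush and masher is free. Laying it back.

```bash
python3 -m handwheel '[[[0,-40,0.4],0],[[0,-50,0.4],0],[[0,-50,0.4],0],[[0,-50,0.4],0],[[0,-50,0.4],0],[[0,-40,0.4],0],[[0,-21.7,0],0],[[25,0,0],0],[[35,0,0],0],[[30,0,0],0]]'; python3 -m handwheel '[[[0,0,0],0],[[25,0,0],0],[[20,0,0],0],[[12,0,0],0],[[5,0,0],0],[[3,0,0],0],[[0,0,0],0],[[0,0,0],0],[[0,0,0],0],[[0,0,0],0]]'
```

```text
clock: 18.05
eef_pos: [477.5, 259.8, 98.4]
eef_rot: [0.424, 1.571, -2.31]
wrist_force: [0.7, 0.5, -0.3]
finger_gap: 14.8
clock: 19.3
eef_pos: [477.7, 259.8, 34.6]
eef_rot: [-3.057, 1.571, 0.492]
wrist_force: [-0.0, -0.1, -0.6]
finger_gap: 14.8
```

```bash
python3 -m handwheel '[[[0,0,0],0],[[0,0,0],0],[[0,0,0],0],[[0,0,0],0],[[-10,0,0],0],[[-30,0,0],0],[[-40,0,0],0],[[-45,0,0],0],[[-45,0,0],0],[[0,0,0],0]]' 130 30
python3 - <<'E'
from h import *
w=cam('wrist'); save(w,'w5.png')
for r in manip.cut_out('dowel','wrist')[:2]:
    P=pts(w,r['region']); Q=P[(P[:,2]>34)&(P[:,2]<52)]
    if len(Q)>50:
        mu=Q.mean(0); v=np.linalg.svd(Q-mu)[2][0]; v*=np.sign(v[0]); t=(Q-mu)@v; L=np.percentile(t,[.5,99.5])
        print('dowel ends', mu+np.outer(L,v),'mid',mu+v*L.mean(),np.arctan2(v[1],v[0]),v[2])
a=cam('scene'); b=cam('side')
K=np.array([578.5,-139.5,0])-144*np.array([.168,.986,0]); print('knob axis',K)
for c,n in ((a,'s'),(b,'d')):
    u,v=np.round(proj(c,K+[0,0,115])[0]).astype(int); print(n,u,v)
    cv2.imwrite(f'pics/{n}5.png',cv2.resize(c['pixels'][v-25:v+25,u-35:u+35,::-1],(700,500),interpolation=cv2.INTER_CUBIC))
print(manip.read_state()['clock'],manip.read_state()['eef_pos'])
x=np.hstack([cv2.imread('pics/s5.png'),cv2.imread('pics/d5.png')]);cv2.imwrite('pics/k5.png',cv2.resize(x,(800,286)))
E
```

```text
clock: 20.55
eef_pos: [478.7, 260.3, 208.5]
eef_rot: [-3.121, 1.564, 0.427]
wrist_force: [0.2, -0.4, -0.2]
finger_gap: 46.1
dowel ends [[400.98130487 227.03710053  45.19341175]
 [554.22373358 292.90851278  44.87678953]] mid [477.60251922 259.97280666  45.03510064] 0.4059723081564833 -0.0018982098157911507
knob axis [ 554.308 -281.484    0.   ]
s 221 177
d 335 118
20.75 [477.20923252 259.57687819 203.40819698]
```

View pics/k5.png

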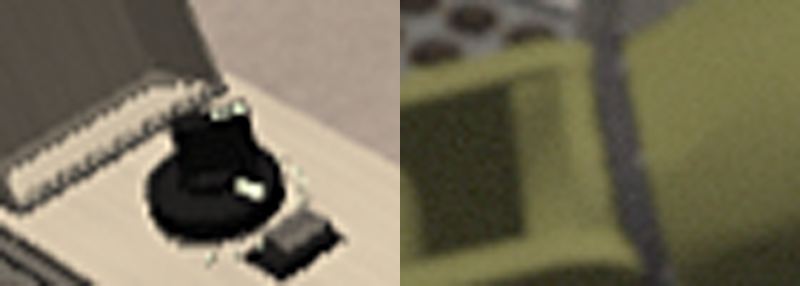

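Picture: left half (scene) shows the outer ridge at crop (250,188) and the inner pointer's white line at (235,105). The right half (side camera) is blocked by the arm. The dowel is back in its groove and level, with its middle at (477.6,260.0).

```bash
python3 - <<'E'
from h import *
a=cam('scene'); K0=np.array([554.3,-281.5])
def at(u,v,z):
    K=a['mtx']; d=a['R']@np.array([(u-K[0,2])/K[0,0],-(v-K[1,2])/K[1,1],-1]); o=np.array(a['xyz']); return o+d*(z-o[2])/d[2]
for nm,u,v,z in (('in',227.2,170.4,134),('out',229.8,184.9,97)):
    p=at(u,v,z)[:2]-K0; print(nm,p,np.hypot(*p),np.arctan2(p[1],p[0])-1.402)
px=a['pixels'][150:205,190:265].astype(int)
m=(px.min(2)>150)
print(manip.read_state()['joints'])
E
```

```text
in [-17.45803812  12.75175113] 21.619210246615168 1.108739058515139
out [ 0.87679677 29.59142307] 29.60441000753223 0.1391748952964993
[ 4.30748944e-01  2.97024209e-01  1.55586909e+00 -2.55578597e-05
  1.29070009e+00  1.59475559e+00]
```

```bash
python3 -m handwheel '[[[-1,30,8.2],0],[[-1,55,15],0],[[-1,60,16.4],0],[[-1,60,16.4],0],[[-1,60,16.4],0],[[-1,60,16.4],0],[[-1,60,16.4],0],[[-1,60,16.4],0],[[-1,50,13.7],0],[[-1,32.3,8.8],0]]'; python3 -m handwheel '[[[0,0,0],-0.185],[[0,0,0],-0.185],[[0,0,0],-0.185],[[0,0,0],-0.185],[[0,0,0],-0.185],[[0,0,0],-0.185],[[0,0,0],-0.185],[[0,0,0],-0.185],[[0,0,0],-0.185],[[0,0,0],-0.185]]';  python3 -m handwheel '[[[0,0,0],-0.125],[[0,0,0],-0.125],[[0,0,0],0],[[0,0,0],0],[[0,0,0],0],[[0,0,0],0],[[0,0,0],0],[[0,0,0],0],[[0,0,0],0],[[0,0,0],0]]'
python3 - <<'E'
from h import *
s=manip.read_state(); M=R.from_euler('xyz',s['eef_rot']).as_matrix(); print(s['clock'],s['eef_pos'],np.round(M,3),s['joints'])
w=cam('wrist')
save(w,'w6.png')
print(proj(w,[[554.3,-281.5,134],[554.3,-281.5,94]]))
for n in ('inner_top','outer_mark','inner_knob','outer_knob'):
    for r in manip.cut_out(n,'wrist')[:2]:
        P=pts(w,r['region']); print(n,round(r['confidence'],2),r['centre'],r['region'].sum(),np.median(P,0).round(1))
E
```

```text
clock: 22.05
eef_pos: [553.5, -283.8, 213.0]
eef_rot: [-0.885, 1.569, 2.662]
wrist_force: [-0.5, 0.9, 0.0]
finger_gap: 46.1
clock: 23.3
eef_pos: [553.7, -281.3, 213.2]
eef_rot: [-2.784, 1.569, 2.62]
wrist_force: [0.8, -0.1, 0.2]
finger_gap: 45.8
clock: 24.55
eef_pos: [554.0, -281.5, 214.4]
eef_rot: [-2.438, 1.571, -3.072]
wrist_force: [-0.6, 0.2, -0.6]
finger_gap: 46.3
24.55 [ 553.96139828 -281.49230451  214.42052618] [[-0.     0.593  0.805]
 [-0.     0.805 -0.593]
 [-1.    -0.    -0.   ]] [-5.29071203e-01  4.62321105e-01  1.30342054e+00 -1.45686135e-05
  1.37587197e+00 -1.46501944e+00]
[[321.95228629 210.36868723]
 [321.79937268 198.05484437]]
inner_top 0.75 [312.7, 181.5] 3262 [ 549.  -279.8   94.8]
inner_top 0.62 [318.4, 201.4] 1487 [ 548.6 -279.1  134.2]
outer_mark 0.8 [312.0, 184.9] 3043 [ 548.8 -279.1   94.8]
inner_knob 0.82 [320.9, 197.4] 1481 [ 548.6 -279.5  134.2]
outer_knob 0.79 [313.9, 181.5] 3009 [ 548.5 -279.5   94.8]
```

View pics/w6.png

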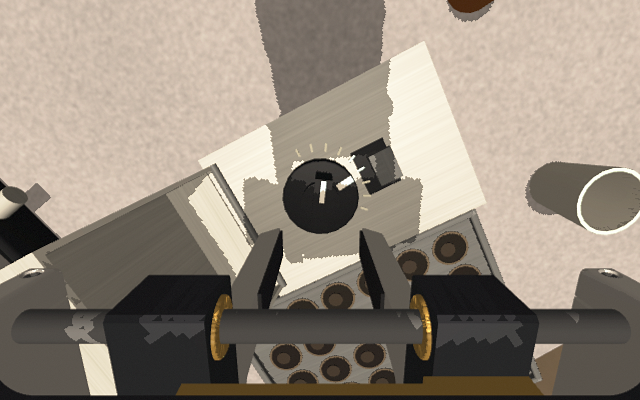

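Wrist picture: knob disc centred at about (321,196), inner pointer's white line at (323,188) pointing up the image, outer ridge at (347,183). Now measuring both.

```bash
cat > knob.py <<'E'
from h import *
w=cam('wrist'); P=np.full((400,640,3),np.nan); P[w['z_map']>0]=pts(w); K0=np.array([554.3,-281.5])
s=manip.read_state()
r=np.hypot(P[...,0]-K0[0],P[...,1]-K0[1]); z=P[...,2]; px=w['pixels'].astype(int); br=px.min(2)
top=(r<40)&(abs(z-134)<4); print('bar rect',cv2.minAreaRect(P[top][:,:2].astype(np.float32)),'z',np.median(z[top]))
disc=(r<42)&(abs(z-94.8)<6); (cx,cy),rad=cv2.minEnclosingCircle(P[disc][:,:2].astype(np.float32)); print('disc',cx,cy,rad)
def rect(m):
    q=P[m][:,:2]; mu=q.mean(0); v=np.linalg.svd(q-mu)[2][0]; return mu,v,len(q)
for C in (np.array([cx,cy]),):
    for nm,m in (('inner',top&(br>100)),('outer',disc&(br>100)&(np.hypot(P[...,0]-C[0],P[...,1]-C[1])<37))):
        mu,v,k=rect(m); d=mu-C; v=v*np.sign(v@d); print(nm,k,mu,'r',np.hypot(*d),'ang',np.arctan2(d[1],d[0])-1.402,'axis ang',np.arctan2(v[1],v[0])-1.402)
q=P[top][:,:2]; mu,v,k=rect(top); print('bar mid',mu,'axis',np.arctan2(v[1],v[0])-1.402, 'ext',np.ptp((q-mu)@v))
u,v=np.round(proj(w,[*K0,110])[0]).astype(int)
cv2.imwrite('pics/knob.png',cv2.resize(w['pixels'][v-60:v+60,u-60:u+60,::-1],(600,600),interpolation=cv2.INTER_CUBIC))
M=R.from_euler('xyz',s['eef_rot']).as_matrix(); print(s['clock'],s['eef_pos'],'jaw yaw as pointer ang',np.arctan2(M[1,1],M[0,1])+np.pi/2-1.402,s['moment'])
E
python3 knob.py
```

```text
bar rect ((549.5262451171875, -279.2686767578125), (13.929144859313965, 42.31386947631836), 47.752777099609375) z 134.88561533524958
disc 552.9675903320312 -282.5087585449219 35.81797790527344
inner 121 [ 541.13387515 -271.43318662] r 16.20818029281087 ang 0.9872756884984588 axis ang 0.9675580272904261
outer 129 [ 554.24606578 -255.36141173] r 27.177434366530026 ang 0.12173715879949598 axis ang 0.09937563090900459
bar mid [ 548.82061374 -278.64952623] axis -2.1413744988068424 ext 42.322726904018865
24.85 [ 553.97766555 -281.46503718  214.41124659] jaw yaw as pointer ang 1.104810018696986 [ 0.00287813 -0.07806178 -0.06657311]
```

View pics/knob.png

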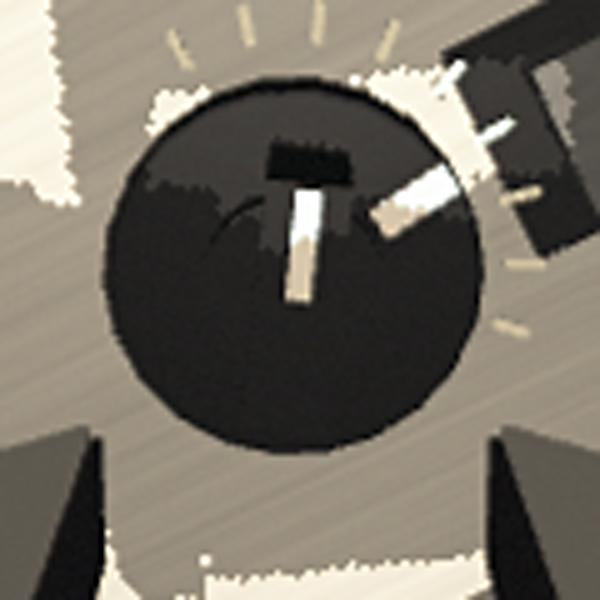

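Crop: the inner white line at (303,245) points up and the ridge at (420,200) sits clockwise of it. Bar pointer is at ≈1.00 rad, outer at ≈0.115 rad, and the axis at (553.0,-282.4) from both bar and disc. I'll align, descend and grip lightly.

```bash
python3 -m handwheel '[[[0,-1.3,-0.3],0.1],[[20,0,0],0],[[25,0,0],0],[[25,0,0],0],[[17,0,0],0],[[9,0,0],0],[[3,0,0],0],[[0,0,0],0],[[0,0,0],0],[[0,0,0],0]]'; python3 -m handwheel '[[[0,0,0],0],[[0,0,0],0],[[0,0,0],0],[[0,0,0],0],[[0,0,0],0],[[0,0,0],0],[[0,0,0],0],[[0,0,0],0],[[0,0,0],0],[[0,0,0],0]]' 255 8
```

```text
clock: 26.1
eef_pos: [553.1, -282.5, 115.9]
eef_rot: [0.153, 1.57, -0.582]
wrist_force: [0.2, 0.6, -0.2]
finger_gap: 46.1
clock: 27.35
eef_pos: [553.5, -281.7, 115.5]
eef_rot: [1.405, 1.569, 0.67]
wrist_force: [4.1, 3.6, -0.5]
finger_gap: 13.5
```

```bash
python3 -m handwheel '[[[0,0.8,0],0],[[0,0,0],0.08],[[0,0,0],0.12],[[0,0,0],0.12],[[0,0,0],0.12],[[0,0,0],0.12],[[0,0,0],0.12],[[0,0,0],0.12],[[0,0,0],0.08],[[0,0,0],0]]'; python3 -m handwheel '[[[0,0,0],0],[[0,0,0],0],[[0,0,0],0],[[0,0,0],0],[[0,0,0],0],[[0,0,0],0],[[0,0,0],0],[[0,0,0],0],[[0,0,0],0],[[0,0,0],0]]' 140; python3 -m handwheel '[[[-15,0,0],0],[[-25,0,0],0],[[-30,0,0],0],[[-29,0,0],0],[[0,0,0],0],[[0,0,0],0],[[0,0,0],0],[[0,0,0],0],[[0,0,0],0],[[0,0,0],0]]'; python3 knob.py
```

```text
clock: 28.6
eef_pos: [554.3, -281.3, 115.5]
eef_rot: [1.784, 1.569, 0.169]
wrist_force: [7.2, 2.7, -1.9]
finger_gap: 14.2
clock: 29.85
eef_pos: [553.5, -281.8, 115.5]
eef_rot: [0.369, 1.571, -1.246]
wrist_force: [-0.6, -0.4, 0.7]
finger_gap: 42.5
clock: 31.1
eef_pos: [553.5, -281.8, 214.3]
eef_rot: [-1.919, 1.571, 2.749]
wrist_force: [-0.5, 0.5, 0.8]
finger_gap: 42.3
bar rect ((553.4805908203125, -277.36566162109375), (42.05740737915039, 13.63461685180664), 87.85719299316406) z 134.88153869559494
disc 553.2694702148438 -282.4187316894531 35.951900482177734
inner 110 [ 554.23434774 -266.82644503] r 15.622112271100136 ang 0.10699341403204632 axis ang 0.12535341545330048
outer 80 [ 554.26330808 -252.02339242] r 30.411582712561096 ang 0.1361109235201412 axis ang 0.024494632318079468
bar mid [ 553.71694599 -276.45023251] axis -3.003340466354918 ext 42.088410033497226
31.15 [ 553.48411006 -281.75399333  214.34938541] jaw yaw as pointer ang 0.12480867323893352 [ 0.00982525 -0.01337864  0.03436971]
```

View pics/knob.png

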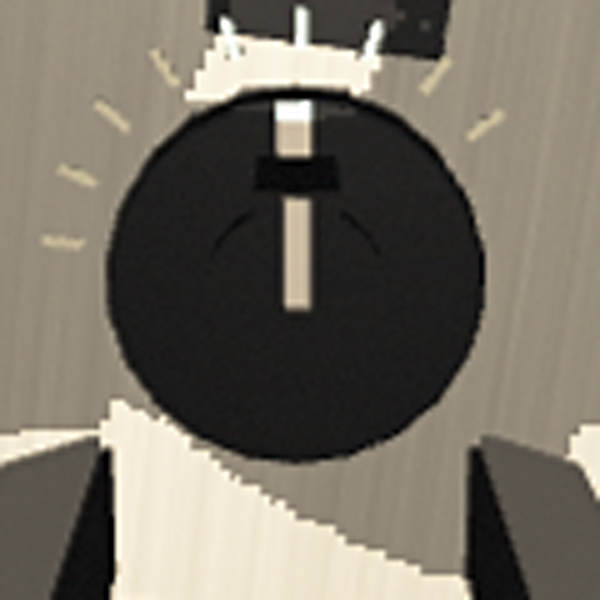

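The crop shows the inner line (297,253) and the ridge (293,128) in line to within about a degree. One sub-pixel check before accepting it.

```bash
python3 - <<'E'
from h import *
def onplane(w,uv,z):
    K=w['mtx']; uv=np.atleast_2d(uv); d=np.c_[(uv[:,0]-K[0,2])/K[0,0],-(uv[:,1]-K[1,2])/K[1,1],-np.ones(len(uv))]@w['R'].T; o=np.array(w['xyz']); return (o+d*((z-o[2])/d[:,2])[:,None])[:,:2]
for i in range(3):
    w=cam('wrist'); g=w['pixels'].min(2).astype(float); u0,v0=proj(w,[553.2,-282.4,110])[0]
    o=(int(round(u0))-60,int(round(v0))-60)
    # nb crop coordinates /5 + o
    def line(r0,r1,c0,c1):
        rows=[];
        for v in range(o[1]+r0,o[1]+r1):
            x=g[v,o[0]+c0:o[0]+c1]; wt=np.clip(x-60,0,60); 
            if wt.sum()>150: rows.append((o[0]+c0+(wt*np.arange(len(x))).sum()/wt.sum(),v))
        return np.array(rows)
    L=line(41,61,52,68); Rg=line(22,30,52,68)
    il=onplane(w,L,134); rg=onplane(w,Rg,97)
    # disc circle from dark/light edges on the sides (rows near centre), z=94 plane
    E=[]
    for v in range(o[1]+35,o[1]+75):
        x=g[v]; dark=[u for u in range(o[0]+15,o[0]+105) if x[u]<60]
        if len(dark)>20:
            a,b=dark[0],dark[-1]
            f=lambda p,q:(x[q]-80)/(x[q]-x[p]+1e-9)
            E+=[(a-1+ (80-x[a-1])/(x[a]-x[a-1]),v),(b+(80-x[b])/(x[b+1]-x[b]),v)]
    D=onplane(w,E,94)
    from scipy.optimize import least_squares
    f=least_squares(lambda p:np.hypot(D[:,0]-p[0],D[:,1]-p[1])-36,[553,-282.4],loss='soft_l1'); C=f.x
    d=rg.mean(0)-C; v=np.linalg.svd(il-il.mean(0))[2][0]; v*=np.sign(v[1]); di=il.mean(0)-C
    vr=rg[0]-rg[-1]
    print(C,'outer',np.arctan2(d[1],d[0])-1.402,np.hypot(*d),'inner axis',np.arctan2(v[1],v[0])-1.402,'inner centroid',np.arctan2(di[1],di[0])-1.402,len(L),len(Rg), abs(f.fun).mean())
E
```

```text
[ 553.36509627 -282.35377339] outer 0.13939926158415816 28.69619781567919 inner axis 0.12616761402752075 inner centroid 0.11031260679315658 20 8 0.3144117828847105
[ 553.36771702 -282.37915492] outer 0.1393558399341568 28.71004611098924 inner axis 0.12611107705130498 inner centroid 0.1099641378439693 20 8 0.32738352502378526
[ 553.36835581 -282.37286048] outer 0.1390150040332574 28.69650212673142 inner axis 0.12622508772456764 inner centroid 0.10958802349915397 20 8 0.3258748544197905
```

Inner is at 0.126–0.135 rad and outer at 0.139, so they agree within about 0.7°. Nothing is being touched; one last numeric check, then I hand in.

```bash
python3 -m handwheel '[[[-20,0,0],0],[[-20,0,0],0],[[0,0,0],0],[[0,0,0],0],[[0,0,0],0],[[0,0,0],0],[[0,0,0],0],[[0,0,0],0],[[0,0,0],0],[[0,0,0],0]]'
python3 - <<'E'
from h import *
a=cam('scene')
for n in ('dowel','hood','sauce','cup','jar','brush_center','masher_center'):
    for q in manip.cut_out(n,'scene')[:1]:
        P=pts(a,q['region']); print(n,round(q['confidence'],2),q['centre'],np.median(P,0).round(),np.percentile(P,97,axis=0).round())
s=manip.read_state(); print(s['clock'],s['wrist_force'],s['finger_gap']); print(manip.sign_off())
E
```

```text
clock: 32.55
eef_pos: [553.5, -281.8, 254.4]
eef_rot: [-1.191, 1.571, -2.806]
wrist_force: [-0.0, 0.1, 0.6]
finger_gap: 42.3
dowel 0.52 [395.2, 238.5] [487. 264.  43.] [557. 296.  47.]
hood 0.89 [190.0, 154.9] [ 531. -430.  127.] [ 608. -364.  229.]
sauce 0.58 [306.6, 201.4] [495. -24.  75.] [507.  -8. 149.]
cup 0.68 [222.5, 187.2] [ 572. -265.   91.] [ 590. -246.   96.]
jar 0.64 [277.0, 291.4] [797.  89.  69.] [815. 110.  91.]
brush_center 0.92 [371.1, 260.1] [581. 223.  43.] [631. 257.  47.]
masher_center 0.7 [280.0, 293.3] [797.  89.  68.] [815. 110.  91.]
32.95 [ 0.06144298  0.38463893 -0.33794928] 42.638159560335744
the job is handed in; nothing more can be done
None
```

The job is done and handed in at 33.0 s of the 67 s allowed. I pushed the wooden dowel from the middle groove through the hole and the hood sprang wide open. I then laid the dowel back level in its groove and turned the inner knob clockwise to the outer pointer. The gripper is open above the knob, touching nothing.

What the last checks showed:
- **Dowel:** it lies level in its groove, with its middle at (477.6, 260.0), within about 0.5 mm of where I measured it before the pick.
- **Hood:** it still stood open in the final check.
- **Knobs:** the inner pointer reads about 0.126–0.135 rad and the outer about 0.139, so they agree within roughly 0.7°. One cruder reading of the inner line's middle gave 0.11.
- **Outer knob:** I saw no clear movement. It read 0.12–0.14 before and 0.136–0.139 after, which is within the measuring spread.
- **Bystanders:** the bottle, jar and brush were where they stood. In the final check the network took the knob for the cup and the jar for the masher, so those two have no final reading. I did not recheck the bowl or the can. The arm never went low near any of these four except the masher, whose groove is next to the dowel's, and the cup, which it passed while pushing the dowel in.

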